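# Build a firing stack on the kiln shelf

### The job

Build the firing stack on the round kiln shelf: the longest plaque at the bottom, then the ring prop, the middle-length plaque, the square prop, and the shortest plaque on top. Centre each piece over the one below, keep the long sides of the three plaques parallel, and set every piece down gently rather than dropping it. Leave the glaze jar and the wooden modelling tool where they are.

Things in the scene. Friction and masses are not known exactly. Their poses are not given: they have to be found in the camera images.
- plaque_long: Longest of three loose fired-clay plaques (red-brown, incised wavy lines): a flat block 120 x 60 x 16 mm, about 190 g. Lies flat on the table. Origin at the centre of its underside, x along the 120 mm length, y along the 60 mm width, z up. Its yaw is the long side's direction.
- prop_ring: Loose round ring prop (pale buff kiln furniture): short upright tube, 56 mm outside, 36 mm inside diameter, 22 mm high, about 60 g. Origin at the centre of its underside, z up.
- plaque_mid: Middle-length loose fired-clay plaque (incised leaves): 95 x 54 x 16 mm, about 140 g. Origin at the centre of its underside, x along the 95 mm length, y along the 54 mm width, z up.
- prop_square: Loose square prop (pale buff kiln furniture): square tube standing upright, 38 x 38 mm outside, 20 x 20 mm hole, 22 mm high, about 50 g. Origin at the centre of its underside, x and y square to its sides, z up.
- plaque_short: Shortest loose fired-clay plaque (incised heart): 70 x 48 x 16 mm, about 90 g. Origin at the centre of its underside, x along the 70 mm length, y along the 48 mm width, z up.
- kiln_shelf: Round kiln shelf, greyish-beige disc lying on the table, 160 mm diameter, 15 mm thick, does not move. It is where the stack is built. Origin at the centre of its underside, z up; its top is 15 mm above.
- plaster_bat: Square white plaster slab 150 x 150 x 15 mm with a small blue bowl (its rim 47 mm above the table) on it, does not move; not part of the job. Origin at the centre of its underside. It may lie on either side, with the kiln shelf on the other.
- glaze_jar: Small white closed glaze jar, 48 mm diameter, 45 mm high, loose, standing among the pieces; not to be disturbed. Origin at the centre of its underside.
- wood_tool: Flat wooden modelling tool, about 175 mm long, 18 mm wide at most, 8 mm thick, loose, lying in the middle of the pieces, pointing away from the robot; not to be disturbed. Origin on its underside, x along its length.

How it is judged (in metres and radians):
On the way, in this order (a step that is already met when the one before it is completed fails the run):
1. the long plaque lies centred on the round kiln shelf, released (horizontal distance between plaque_long and kiln_shelf below 0.015 m and z of plaque_long in the frame of kiln_shelf between 0.011 and 0.019 m and angle between plaque_long's own z axis and vertical below 0.08 rad and contact force between the fingers and plaque_long below 0.2 N and linear speed of plaque_long below 0.03 m/s), for 0.2 s.
2. the ring prop stands centred on the long plaque, released (horizontal distance between prop_ring and plaque_long below 0.012 m and z of prop_ring in the frame of kiln_shelf between 0.027 and 0.035 m and angle between prop_ring's own z axis and vertical below 0.08 rad and contact force between the fingers and prop_ring below 0.2 N and linear speed of prop_ring below 0.03 m/s), for 0.2 s.
3. the middle plaque lies centred on the ring prop, parallel to the long one, released (horizontal distance between plaque_mid and prop_ring below 0.012 m and z of plaque_mid in the frame of kiln_shelf between 0.049 and 0.057 m and angle between plaque_mid's own z axis and vertical below 0.08 rad and angle between the x axis of plaque_mid and the x axis of plaque_long, either way round below 0.26 rad and contact force between the fingers and plaque_mid below 0.2 N and linear speed of plaque_mid below 0.03 m/s), for 0.2 s.
4. the square prop stands centred on the middle plaque, released (horizontal distance between prop_square and plaque_mid below 0.012 m and z of prop_square in the frame of kiln_shelf between 0.065 and 0.073 m and angle between prop_square's own z axis and vertical below 0.08 rad and contact force between the fingers and prop_square below 0.2 N and linear speed of prop_square below 0.03 m/s), for 0.2 s.
5. the short plaque lies centred on the square prop, parallel to the others, released (horizontal distance between plaque_short and prop_square below 0.012 m and z of plaque_short in the frame of kiln_shelf between 0.087 and 0.095 m and angle between plaque_short's own z axis and vertical below 0.08 rad and angle between the x axis of plaque_short and the x axis of plaque_long, either way round below 0.26 rad and contact force between the fingers and plaque_short below 0.2 N and linear speed of plaque_short below 0.03 m/s), for 0.2 s.
At the end, for the whole second after the job is handed in: On the shelf, upwards: long plaque, ring, middle plaque, square prop, short plaque; first centred within 15 mm, the others within 12 mm of the piece below; heights within 4 mm, level within 0.08 rad, plaques parallel to the long one within 0.26 rad; released and at rest (all of step 1 and all of step 2 and all of step 3 and all of step 4 and all of step 5); the robot touches nothing.
It fails at once if the glaze jar was moved by more than 30 mm or knocked over (distance of glaze_jar from where it was at the start of the episode above 0.03 m or angle between glaze_jar's own z axis and vertical above 0.6 rad).
It fails at once if the wooden tool was moved by more than 30 mm (distance of wood_tool from where it was at the start of the episode above 0.03 m).
It fails at once if a piece was dropped or flung (faster than 0.6 m/s with no finger on it) ((contact force between the fingers and plaque_long below 0.05 N and linear speed of plaque_long above 0.6 m/s) or (contact force between the fingers and prop_ring below 0.05 N and linear speed of prop_ring above 0.6 m/s) or (contact force between the fingers and plaque_mid below 0.05 N and linear speed of plaque_mid above 0.6 m/s) or (contact force between the fingers and prop_square below 0.05 N and linear speed of prop_square above 0.6 m/s) or (contact force between the fingers and plaque_short below 0.05 N and linear speed of plaque_short above 0.6 m/s)).
It also fails if it takes over 138 s, if anything falls off the work surface, if the arm or the gripper's body presses on something with over 40 N, if the wrist force passes 120 N, or if a joint passes its speed limit or range.

### The arm

A 6-joint arm with a two-finger parallel gripper is mounted at the origin on the work surface. World frame = base frame: x ahead of the robot, y to its left, z up, the work surface at z = 0. Lengths are in mm, angles in rad, forces in N, time in s.
With the tool pointing down it reaches from about 225 to 725 mm from the base axis. Payload 3.1 kg.
Tool frame: the origin (TCP) lies between the finger pads; the fingertips stand 14 mm ahead of it and the grasp point (between the pads) lies 5 mm behind it (tcp_to_tips is the distance from the TCP to the fingertips, in mm); z points along the fingers, y is the line along which they close (so a half turn about z gives the same grasp; the last joint's range is limited). The gripper opens to 85 mm and grips with 20 to 120 N. Pads are 22 mm wide; open, the fingers measure 114 mm over their backs; the gripper's body (76 mm by 85 mm) begins 54 mm behind the grasp point. The pads swing forward as they close: fully open they stand 13 mm farther back than shut.
Start: joints at [1.055, 0.048, 0.099, 1.622, 0, 1.443], TCP at [198.536, 486.005, 245.312] pointing down, gripper open.
Joint ranges: [-2.91, 2.91], [-0.99, 1.94], [-1.21, 1.42], [-2.12, 2.29], [-1.49, 1.47], [-3.14, 3.14]. Speed limits (rad/s): [2.79, 2.79, 3.14, 3.14, 3.14, 3.14].

### API

Orientations are given as a unit quaternion [w, x, y, z].
In Python, from station import * gives the robot as it stands. The module is installed in compiled form; this text tells all that it offers.
- The arm moves only by the shell command python3 -m inch 'ROWS' [FORCE]. ROWS is a JSON object of lists of equal length, an entry for each row: "slide": the shift along the world's x, y, z each as a share of 0.025 m, from -1 to 1, a list of three; "turn": the turn, a rotation vector about the world's x, y, z each as a share of 4 degrees, from -1 to 1, a list of three; "claw": the opening, from 0 (shut) to 1 (fully open). In form: {"slide": [[tx, ty, tz], ...], "turn": [[ax, ay, az], ...], "claw": [claw, ...]}. A call has 1 to 5 rows; each row shifts and turns the commanded pose from where the row before left it; what a row does not reach is not made up. A row lasts 1/8 s, in which the tool goes at most 62.5 mm and 10.7 degrees, less where a joint would pass 70% of its speed; a pose out of reach is approached as far as the arm can. A call with a number of a shift or a turn outside -1 to 1 is refused whole. A call with a gripper value outside its range is refused whole. The fingers move at their own pace and stop on an object; FORCE is the grip in N (left out, the last holds). Time passes only in rows, so rows that do not move let the fingers close. It gives the time, the measured TCP pose, the force, the opening and the grip force at its end, in the units of the state.
- sense(): the state, without advancing time (a new reading comes with each control period).
- capture(name): name is "scene" or "top" or "wrist"; returns the picture (420x560x3 uint8, red, green, blue); there is no depth.
- get_calibration(name): a dict with "K" (3x3 intrinsics, pixels), "cam_to_world" (4x4, takes a point from camera to world coordinates); the wrist camera has in their place "tool_from_camera" (4x4, takes a point from camera to tool coordinates, whose origin is the TCP and whose axes are the flange's). Camera axes: x right, y up, looking along -z (the intrinsics and any distortion apply to the point x, -y, -z); pixel columns grow to the right and rows downward; lengths in mm; the calibration is good to about 2 mm. The wrist camera is an equidistant fisheye: a pixel r from the principal point sees the ray r / f radians off the axis. A picture is of the moment at which its call begins: read the wrist's pose just before it. get_calibration takes no time and is no camera call.
- sign_off(): hands the job in; it is judged then, once.
The state is a dict: "time": time; "q": joint angles; "joint_vel": joint speeds; "joint_torque": joint torques, N m; "tool_pos": TCP position; "orientation": TCP orientation; "contact_force": force on the tool from outside, world axes, zero at the start; "moment": the same for the moment, N m; "gripper_width": opening from 0.0 (shut) to 1.0 (fully open); "grasp_force": force on a finger pad.
Only numpy, scipy, OpenCV 4.12 (cv2) and the standard library are available. Lean on these libraries where they do the work, as an engineer would, in place of code of your own. Each camera call takes 0.05 s, during which the arm holds its last target. There are 200 camera calls.

## Working session

There is one attempt and no reset: what is moved stays moved. The work goes in short steps, Python scripts to look and compute and a shell command to move; the robot and the scene stay as the last step left them, time stands still between calls to the robot, and variables do not carry over. Pictures are saved under pics/ and viewed, at most 16 in all, crops included, and the job is handed in when it is done.

```bash
mkdir -p pics
python3 - <<'E'
from station import *
import cv2
for n in("scene","top"):
    cv2.imwrite(f"pics/{n}0.png",cv2.cvtColor(capture(n),cv2.COLOR_RGB2BGR))
    c=get_calibration(n);print(n,c)
print(get_calibration("wrist"));print(sense())
E
```

```text
scene {'K': array([[387.95528346,   0.        , 282.34272645],
       [  0.        , 387.95528346, 215.58156694],
       [  0.        ,   0.        ,   1.        ]]), 'cam_to_world': array([[-6.73292691e-01, -4.08390746e-01,  6.16355377e-01,
         1.01059648e+03],
       [ 7.39326952e-01, -3.81472460e-01,  5.54864326e-01,
         3.92169101e+02],
       [ 8.52114621e-03,  8.29274238e-01,  5.58776904e-01,
         4.69061113e+02],
       [ 0.00000000e+00,  0.00000000e+00,  0.00000000e+00,
         1.00000000e+00]])}
top {'K': array([[421.57396646,   0.        , 281.90973362],
       [  0.        , 421.57396646, 206.49828322],
       [  0.        ,   0.        ,   1.        ]]), 'cam_to_world': array([[-5.70992043e-03,  9.90533347e-01, -1.37153507e-01,
         4.43997647e+02],
       [-9.99969843e-01, -4.93387500e-03,  5.99751718e-03,
        -1.12865815e+01],
       [ 5.26404251e-03,  1.37183616e-01,  9.90531648e-01,
         8.85612232e+02],
       [ 0.00000000e+00,  0.00000000e+00,  0.00000000e+00,
         1.00000000e+00]])}
{'K': array([[325.1922621 ,   0.        , 280.181540
[... 501 characters left out ...]
521830e+00, 4.87090452e-02, 9.77537089e-02, 1.62203322e+00,
       1.34050666e-05, 1.44296999e+00]), 'joint_vel': array([ 5.15036770e-05, -2.92117263e-03,  4.19679945e-03,  4.82107934e-04,
       -6.92692582e-04,  4.87798914e-05]), 'joint_torque': array([ 3.13846547e-03, -3.39850581e+01,  3.20936430e+01,  1.58392789e-02,
       -2.00394716e-04,  7.91814102e-06]), 'tool_pos': array([198.26199975, 485.54802796, 244.21697938]), 'orientation': array([-3.52930848e-04,  1.92663453e-01,  9.81264283e-01, -1.03776495e-03]), 'contact_force': array([-0.02863357, -0.28499682, -0.13877396]), 'moment': array([ 0.04801822, -0.10196329, -0.00031524]), 'grasp_force': 0.0, 'gripper_width': 0.9986488979619451}
```

Run:
```python
import cv2
for n in("scene","top"):
    im=cv2.imread(f"pics/{n}0.png"); cv2.imwrite(f"pics/{n}0b.png",cv2.resize(im,(800,600),interpolation=cv2.INTER_CUBIC))
```

```text
(no output)
```

View pics/top0b.png

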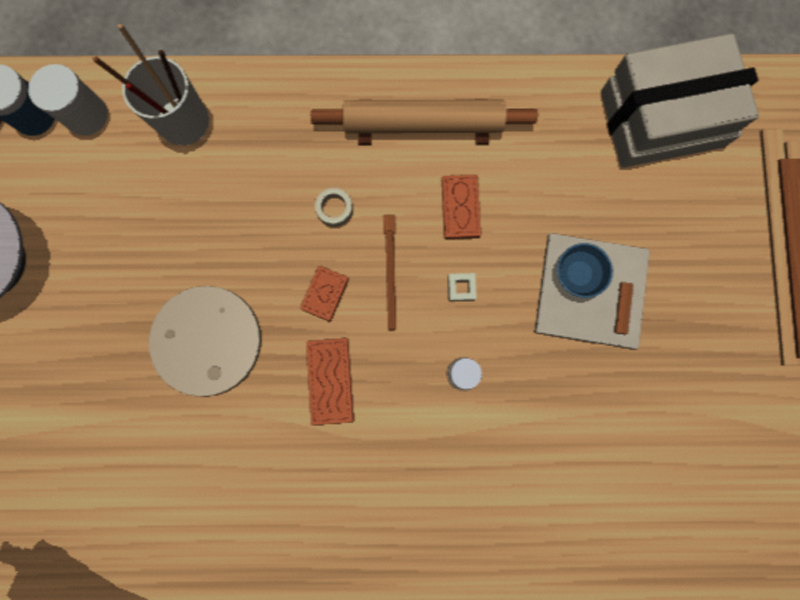

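View pics/scene0b.png

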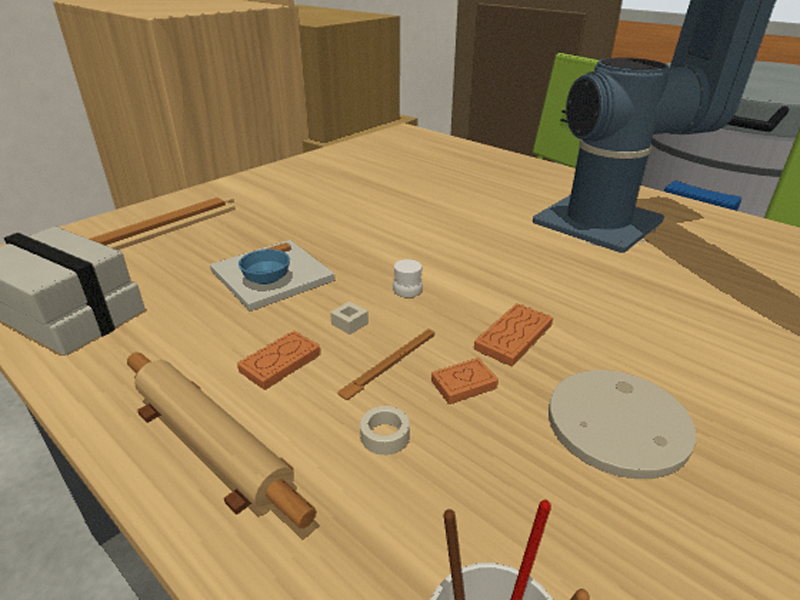

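The top view (800x600 scale) shows the shelf at (205,341), long plaque (330,381), short (325,293), ring (334,207), mid (461,207), square prop (462,287), jar (465,374), and the tool at x≈390, y 215–330. In the scene view the long plaque is at (514,332), short (465,380), ring (385,430), mid (280,358), square (350,317), shelf (622,420) and jar (407,278). I'll fit silhouettes in both views.

```bash
cat > h.py <<'E'
import numpy as np,cv2
from scipy.optimize import least_squares
from station import *
def proj(c,P):
    M=np.linalg.inv(c["cam_to_world"]); p=P@M[:3,:3].T+M[:3,3]; p=p*[1,-1,-1]; q=p@c["K"].T; return q[:,:2]/q[:,2:]
def solid(x,y,z,yaw,L,W,H,rnd):
    if rnd: t=np.linspace(0,2*np.pi,60,endpoint=False);b=np.c_[L/2*np.cos(t),L/2*np.sin(t)]
    else: b=np.array([[1,1],[-1,1],[-1,-1],[1,-1]])*[L/2,W/2]
    c,s=np.cos(yaw),np.sin(yaw); b=b@np.array([[c,s],[-s,c]])+[x,y]
    return np.vstack([np.c_[b,np.full(len(b),z)],np.c_[b,np.full(len(b),z+H)]])
def stats(poly):
    m=cv2.moments(poly.astype(np.float32).reshape(-1,1,2)); a=m['m00']
    return np.array([m['m10']/a,m['m01']/a]),np.array([m['mu20']-m['mu02'],2*m['mu11']])/a/np.sqrt(a),a
def blob(im,uv,red,dbg=None):
    h=cv2.cvtColor(im,cv2.COLOR_RGB2HSV).astype(int); H,S,V=h[...,0],h[...,1],h[...,2]
    m=(((H<10)|(H>170))&(S>120)) if red else (S<75)&(V>75)
    n,l=cv2.connectedComponents(m.astype(np.uint8),connectivity=4)
    ys,xs=np.nonzero(m); k=np.argmin((xs-uv[0])**2+(ys-uv[1])**2)
    m=(l==l[ys[k],xs[k]]).astype(np.uint8)
    c=max(cv2.findContours(cv2.resize(m,None,fx=4,fy=4,interpolation=cv2.INTER_NEAREST),cv2.RETR_EXTERNAL,cv2.CHAIN_APPROX_NONE)[0],key=cv2.contourArea)
    return stats((cv2.convexHull(c)[:,0]+.5)/4-.5)
D=dict(long=(120,60,16,0,1),ring=(56,56,22,1,0),mid=(95,54,16,0,1),square=(38,38,22,0,0),short=(70,48,16,0,1),shelf=(160,160,15,1,0),jar=(48,48,45,1,0))
def fit(n,obs,x0,yaw0):
    "obs: list of (calib, stats)"
    L,W,H,r,_=D[n]
    def f(p,full=False):
        R=[];A=[]
        for c,s in obs:
            h=stats(cv2.convexHull(proj(c,solid(*p,L,W,H,r)).astype(np.float32))[:,0]); R+=list(h[0]-s[0]); A.append(s[2]/h[2])
            if not r: R+=list(20*(h[1]-s[1]))
        return A if full else np.array(R)
    p0=[*x0,yaw0]
    s=least_squares(f,p0,diff_step=1e-3,x_scale=[10,10,10,.1])
    return s.x,np.abs(s.fun).max(),f(s.x,True)
E
cat > m.py <<'E'
from h import *
T=dict(long=(330,381),ring=(334,207),mid=(461,207),square=(452,287),short=(325,293),shelf=(205,341),jar=(465,374))
S=dict(long=(514,332),ring=(366,430),mid=(280,358),square=(345,322),short=(465,380),shelf=(622,420),jar=(407,278))
yaw=dict(long=.05,mid=.03,short=-.4,square=.05)
ct,cs=get_calibration("top"),get_calibration("scene")
it,is_=[cv2.cvtColor(cv2.imread(f"pics/{n}0.png"),cv2.COLOR_BGR2RGB) for n in("top","scene")]
for n in T:
    o=[(ct,blob(it,np.array(T[n])*.7,D[n][4])),(cs,blob(is_,np.array(S[n])*.7,D[n][4]))]
    u=o[0][1][0]; x=444-120-(u[1]-206)*2.1+0; y=-11-(u[0]-282)*2.1
    p,e,A=fit(n,o,(x,y,0.1),yaw.get(n,0.)); print(n,p.round(3),"res",e.round(2),"area",np.round(A,2))
E
python3 m.py
```

```text
long [ 4.19716e+02  1.04414e+02 -9.08700e+00  2.08000e-01] res 46.11 area [0.97 0.  ]
ring [6.99863e+02 8.60820e+01 2.34200e+00 3.20000e-02] res 0.1 area [0.87 0.93]
mid [ 6.64979e+02 -1.14844e+02 -3.28790e+01  3.58000e-01] res 64.34 area [0.97 0.  ]
square [ 5.77209e+02 -1.02721e+02  3.15000e-01  1.30000e-02] res 2.66 area [0.96 1.  ]
short [ 5.6105e+02  9.9351e+01 -1.7953e+01  5.5000e-02] res 27.38 area [0.99 0.  ]
shelf [501.243 270.359   1.353  -5.939] res 0.5 area [0.97 0.97]
jar [ 451.317 -102.799    1.088   -9.726] res 0.4 area [0.9 0.9]
```

```bash
python3 - <<'E'
s=open('h.py').read()
s=s.replace("m=(((H<10)|(H>170))&(S>120)) if red","R,G=im[...,0].astype(float),im[...,1].astype(float); m=(R>1.62*G+8) if red")
s=s.replace("solid(*p,L,W,H,r)","solid(*p[:3]-1000,p[3]/100-10,L,W,H,r)").replace("p0=[*x0,yaw0]","p0=np.array([*x0,yaw0*100])+1000").replace("diff_step=1e-3,x_scale=[10,10,10,.1])","diff_step=1e-4); s.x=(s.x-1000)/[1,1,1,100]")
open('h.py','w').write(s)
E
python3 m.py
python3 - <<'E'
import cv2
i=cv2.imread('pics/scene0.png')
for u,v in((514,332),(360,232),(440,381),(500,420),(478,346)): print(i[int(v*.7),int(u*.7)])
E
```

```text
long [ 4.24435e+02  1.02127e+02 -4.88900e+00  2.36000e-01] res 36.47 area [3.08 0.14]
ring [699.863  86.081   2.341 -11.8  ] res 0.1 area [ 2.69 14.59]
mid [ 6.65470e+02 -1.14675e+02 -3.92820e+01  3.55000e-01] res 64.46 area [2.97 0.01]
square [ 5.77357e+02 -1.02625e+02  8.43000e-01 -6.90000e-02] res 2.38 area [ 2.69 11.1 ]
short [ 5.59234e+02  1.02435e+02 -1.93340e+01  3.40000e-02] res 28.68 area [3.   0.03]
shelf [501.243 270.359   1.353  31.969] res 0.5 area [ 3.41 15.61]
jar [ 451.318 -102.797    1.093  -19.256] res 0.4 area [1.96 8.01]
[ 66 108 181]
[103 160 195]
[ 65 119 190]
[101 153 188]
[ 38  71 125]
```

```bash
sed -i 's/R>1.62\*G+8/R>1.42*G/; s/if not r:/if not r and L!=W:/; s/s.x=(s.x-1000)\/\[1,1,1,100\]/raw=s.x; s.x=(raw-1000)\/[1,1,1,100]/; s/f(s.x,True)/f(raw,True)/' h.py; python3 m.py
python3 - <<'E'
from h import *
i=cv2.imread('pics/top0.png')[185:217,305:341]; cv2.imwrite('pics/sq.png',cv2.resize(i,None,fx=14,fy=14,interpolation=cv2.INTER_CUBIC))
E
```

```text
long [4.4195e+02 8.9755e+01 3.3000e-02 8.2000e-02] res 1.21 area [1.04 0.97]
ring [699.863  86.081   2.341 -11.8  ] res 0.1 area [0.87 0.93]
mid [ 6.98225e+02 -1.06285e+02 -3.51900e+00  3.30000e-02] res 2.97 area [1.04 0.99]
square [ 577.155 -102.569    1.504   20.663] res 0.0 area [0.96 1.01]
short [ 5.69713e+02  9.86200e+01  1.96000e-01 -3.79000e-01] res 1.08 area [1.05 0.97]
shelf [501.243 270.359   1.353  31.969] res 0.5 area [0.97 0.97]
jar [ 451.318 -102.797    1.093  -19.256] res 0.4 area [0.9 0.9]
```

View pics/sq.png

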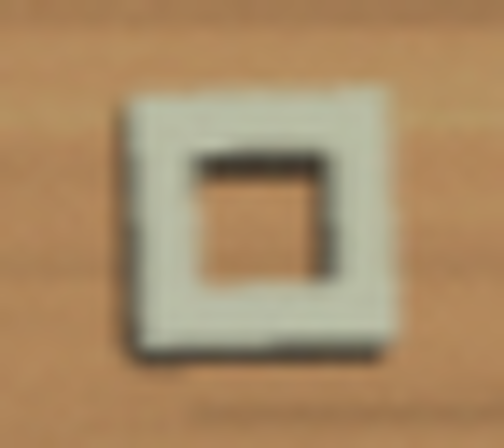

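The enlarged crop shows the square prop turned about +0.03 rad from the axes (top edge (125,95)–(390,88)). All the undersides fit at z≈0, which agrees with the text. Next I move over the long plaque.

```bash
R='python3 -m inch'
python3 -m inch '{"slide":[[0.6,-1,0],[0.6,-1,0],[0.6,-1,0],[0.6,-1,0],[0.6,-1,0]],"turn":[[0,0,0.42],[0,0,0.42],[0,0,0.42],[0,0,0.42],[0,0,0.42]],"claw":[1,1,1,1,1]}'
python3 -m inch '{"slide":[[0.6,-1,0],[0.6,-1,0],[0.6,-1,0],[0.6,-1,0],[0.6,-1,0]],"turn":[[0,0,0.42],[0,0,0.42],[0,0,0.42],[0,0,0.42],[0,0,0.42]],"claw":[1,1,1,1,1]}'
python3 -m inch '{"slide":[[0.6,-1,-0.6],[0.6,-1,-0.6],[0.6,-1,-0.6],[0.6,-1,-0.6],[0.6,-0.8,-0.6]],"turn":[[0,0,0.42],[0,0,0.42],[0,0,0.42],[0,0,0.42],[0,0,0.42]],"claw":[1,1,1,1,1]}'
python3 -m inch '{"slide":[[0.6,0,0],[0,0,0]],"turn":[[0,0,0.42],[0,0,0]],"claw":[1,1]}'
cat > w.py <<'E'
from h import *
from scipy.spatial.transform import Rotation as Ro
import sys
s=sense(); im=capture("wrist"); c=get_calibration("wrist")
q=s["orientation"]; T=np.eye(4); T[:3,:3]=Ro.from_quat(q[[1,2,3,0]]).as_matrix(); T[:3,3]=s["tool_pos"]
C=T@c["tool_from_camera"]; M=np.linalg.inv(C)
def wp(P):
    p=(P@M[:3,:3].T+M[:3,3])*[1,-1,-1]; r=np.linalg.norm(p[:,:2],axis=1); th=np.arctan2(r,p[:,2])
    return np.c_[p[:,0]/r*th,p[:,1]/r*th]*c["K"][0,0]+c["K"][:2,2]
print(s["time"],s["tool_pos"].round(1),"yheading",np.degrees(np.arctan2(T[1,1],T[0,1])).round(1),"F",s["contact_force"].round(1),s["gripper_width"].round(3),s["grasp_force"].round(1))
if len(sys.argv)>2:
  v=cv2.cvtColor(im,cv2.COLOR_RGB2BGR)
  for a in sys.argv[2:]:
    n,x,y,z,yaw=a.split(",")
    L,W,H,r,_=D[n]; P=solid(float(x),float(y),float(z),float(yaw),L,W,H,r); u=wp(P[len(P)//2:])
    cv2.polylines(v,[np.round(u*16).astype(np.int32)],True,(0,255,0),1,cv2.LINE_AA,4)
  cv2.imwrite("pics/"+sys.argv[1],cv2.resize(v,(800,600),interpolation=cv2.INTER_CUBIC))
E
python3 w.py w1.png long,442,89.8,0,.082 short,569.7,98.6,0,-.379
```

```text
time: 0.72
tool_pos: [273.7, 360.0, 244.7]
orientation: [-0.0, 0.12, 0.993, -0.0]
contact_force: [0.1, -0.2, 0.4]
gripper_width: 0.997
grasp_force: 0.0
time: 1.35
tool_pos: [348.7, 235.0, 244.8]
orientation: [-0.0, 0.047, 0.999, -0.0]
contact_force: [0.8, -0.4, -0.1]
gripper_width: 0.997
grasp_force: 0.0
time: 1.98
tool_pos: [423.6, 115.0, 169.3]
orientation: [-0.0, -0.026, 1.0, -0.0]
contact_force: [0.4, -0.5, -0.5]
gripper_width: 1.003
grasp_force: 0.0
time: 2.22
tool_pos: [438.5, 115.6, 169.4]
orientation: [-0.001, -0.04, 0.999, -0.0]
contact_force: [-0.0, -0.2, 0.2]
gripper_width: 0.998
grasp_force: 0.0Traceback (most recent call last):
  File "w.py", line 10, in <module>
    print(s["time"],s["tool_pos"].round(1),"yheading",np.degrees(np.arctan2(T[1,1],T[0,1])).round(1),"F",s["contact_force"].round(1),s["gripper_width"].round(3),s["grasp_force"].round(1))
                                                                                                                                     ^^^^^^^^^^^^^^^^^^^^^^^^
AttributeError: 'float' object has no attribute 'round'
```

```bash
sed -i 's/s\["gripper_width"\].round(3),s\["grasp_force"\].round(1)/round(float(s["gripper_width"]),3),round(float(s["grasp_force"]),1)/' w.py
python3 -m inch '{"slide":[[0.1,-1,0],[0,0,0]],"turn":[[0,0,0],[0,0,0]],"claw":[1,1]}' >/dev/null
python3 w.py w1.png long,442,89.8,0,.082 short,569.7,98.6,0,-.379
```

```text
2.525 [440.6  90.6 170.5] yheading 94.6 F [-0.9  0.4  0.4] 1.002 0.0
```

View pics/w1.png

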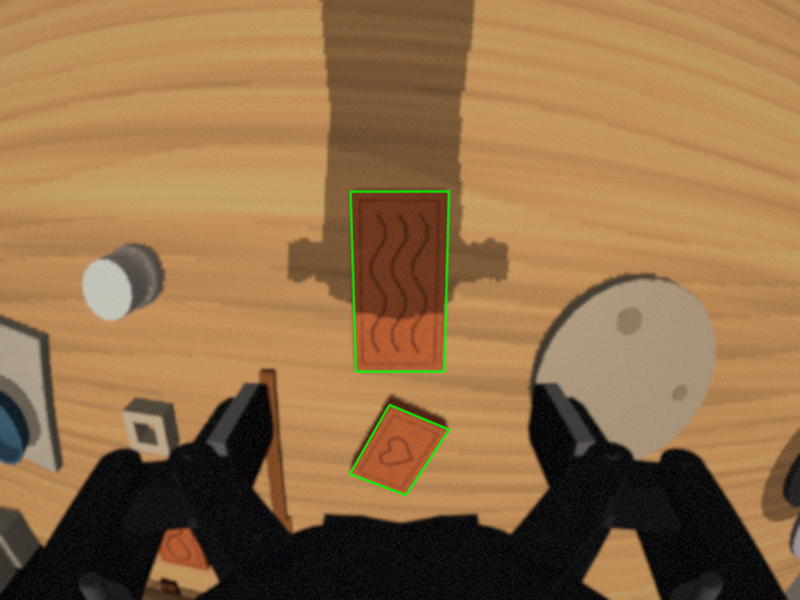

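The overlay sits on the long plaque (350–448, 191–372) and the short plaque within a pixel or so, so the fits hold. I'll descend onto the long plaque.

```bash
python3 -m inch '{"slide":[[0.05,-0.03,-1],[0,0,-1],[0,0,-1],[0,0,-1],[0,0,-1]],"turn":[[0,0,0],[0,0,0],[0,0,0],[0,0,0],[0,0,0]],"claw":[1,1,1,1,1]}' 40 >/dev/null
python3 -m inch '{"slide":[[0,0,-0.5],[0,0,-0.4],[0,0,-0.2],[0,0,0],[0,0,0]],"turn":[[0,0,0],[0,0,0],[0,0,0],[0,0,0],[0,0,0]],"claw":[1,1,1,1,1]}'
python3 w.py w2.png long,442,89.8,0,.082
```

```text
time: 3.82
tool_pos: [443.0, 90.3, 18.6]
orientation: [0.001, -0.041, 0.999, 0.0]
contact_force: [0.4, -0.2, 0.4]
gripper_width: 1.0
grasp_force: 0.0
3.825 [443.   90.3  18.6] yheading 94.7 F [ 0.4 -0.2  0.4] 1.0 0.0
```

View pics/w2.png

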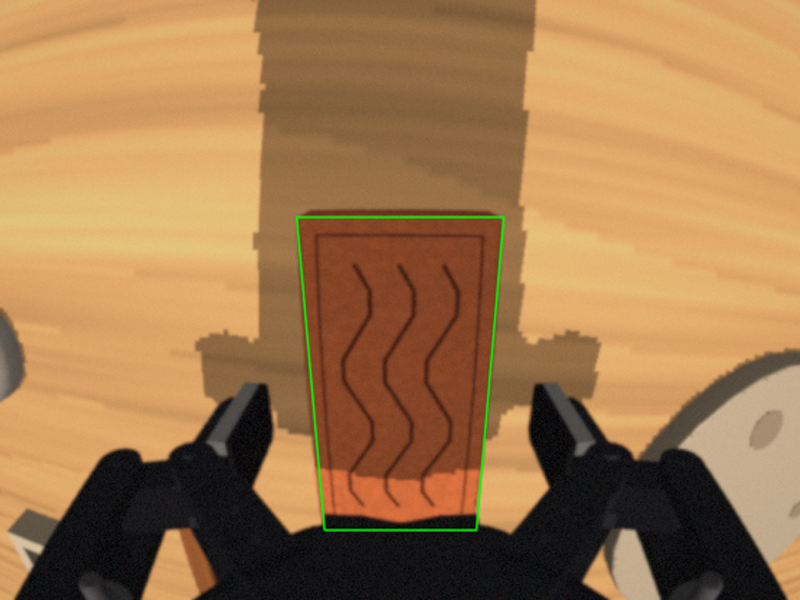

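Run:
```python
from h import *
c=get_calibration("wrist"); T=c["tool_from_camera"]
for u,v in((268,388),(535,388)):
    p=(np.array([u,v])*.7-c["K"][:2,2])/c["K"][0,0]; r=np.hypot(*p); d=np.array([p[0]/r*np.sin(r),-p[1]/r*np.sin(r),-np.cos(r)])
    d=T[:3,:3]@d
    for k,val in((0,11),(1,42.5*np.sign(d[1]))):
        t=(val-T[k,3])/d[k]; print(k,(T[:3,3]+t*d).round(1))
```

```text
0 [ 11.  -40.4  -8.1]
1 [  7.6 -42.5  -1.7]
0 [11.  40.8 -8.1]
1 [ 8.2 42.5 -2.9]
```

The tips when open stand near TCP level, so 14 mm applies to shut fingers. I'll lower to TCP z≈12 and grip.

```bash
python3 -m inch '{"slide":[[0,0,-0.26],[0,0,0],[0,0,0],[0,0,0],[0,0,0]],"turn":[[0,0,0],[0,0,0],[0,0,0],[0,0,0],[0,0,0]],"claw":[1,0.5,0.5,0.5,0.5]}' 40
python3 -m inch '{"slide":[[0,0,0],[0,0,0],[0,0,0],[0,0,0],[0,0,0]],"turn":[[0,0,0],[0,0,0],[0,0,0],[0,0,0],[0,0,0]],"claw":[0.5,0.5,0.5,0.5,0.5]}' 
python3 -m inch '{"slide":[[0,0,0.2],[0,0,0.3],[0,0,0.5],[0,0,1],[0,0,0]],"turn":[[0,0,0],[0,0,0],[0,0,0],[0,0,0],[0,0,0]],"claw":[0.5,0.5,0.5,0.5,0.5]}' 
python3 w.py w3.png long,442,89.8,50,.082
```

```text
time: 4.5
tool_pos: [442.4, 90.2, 11.3]
orientation: [0.0, -0.041, 0.999, -0.0]
contact_force: [-0.2, -0.3, -0.1]
gripper_width: 0.692
grasp_force: 45.8
time: 5.12
tool_pos: [442.4, 90.2, 11.3]
orientation: [0.0, -0.041, 0.999, -0.0]
contact_force: [0.2, -0.1, -1.0]
gripper_width: 0.693
grasp_force: 45.8
time: 5.75
tool_pos: [444.9, 90.4, 64.3]
orientation: [0.003, -0.041, 0.999, 0.0]
contact_force: [0.9, -0.8, -1.7]
gripper_width: 0.69
grasp_force: 45.6
5.75 [444.9  90.4  64.3] yheading 94.7 F [ 0.9 -0.8 -1.7] 0.69 45.6
```

View pics/w3.png

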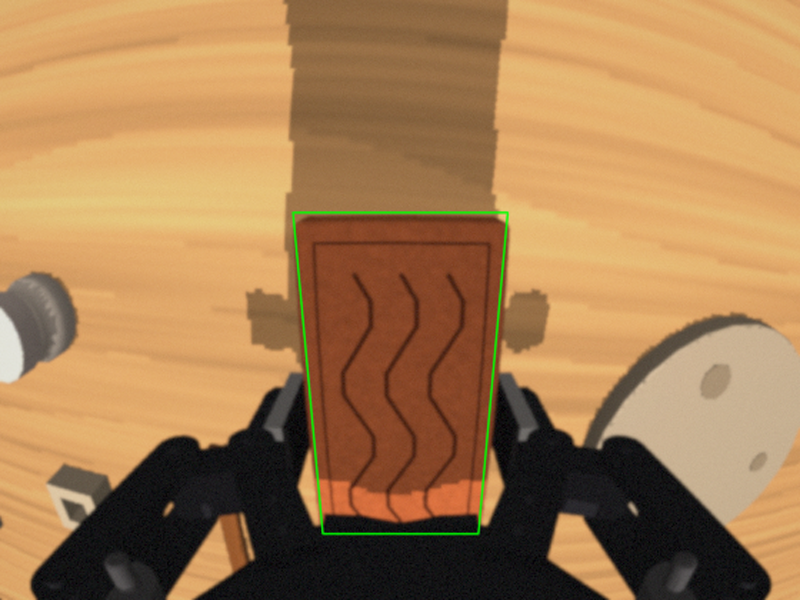

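The plaque is held centred, with no tilt visible (outline 295–507 at the top edge). Carrying it to the shelf.

```bash
python3 -m inch '{"slide":[[0.2,0.5,0],[0.3,0.9,0],[0.3,1,0],[0.3,1,0],[0.3,1,0]],"turn":[[0,0,0],[0,0,0],[0,0,0],[0,0,0],[0,0,0]],"claw":[0.5,0.5,0.5,0.5,0.5]}' >/dev/null
python3 -m inch '{"slide":[[0.3,1,0],[0.3,0.9,0],[0.2,0.6,0],[0.08,0.3,0],[0,0,0]],"turn":[[0,0,0],[0,0,0],[0,0,0],[0,0,0],[0,0,0]],"claw":[0.5,0.5,0.5,0.5,0.5]}' 
python3 -m inch '{"slide":[[0,0,-0.5],[0,0,-0.5],[0,0,-0.2],[0,0,-0.1],[0,0,0]],"turn":[[0,0,0],[0,0,0],[0,0,0],[0,0,0],[0,0,0]],"claw":[0.5,0.5,0.5,0.5,0.5]}'
python3 w.py x.png
```

```text
time: 7.05
tool_pos: [499.0, 270.4, 60.9]
orientation: [-0.0, -0.041, 0.999, -0.0]
contact_force: [-0.0, 0.5, -2.5]
gripper_width: 0.693
grasp_force: 45.5
time: 7.68
tool_pos: [499.3, 270.2, 28.7]
orientation: [-0.0, -0.041, 0.999, -0.0]
contact_force: [0.2, -0.9, -1.7]
gripper_width: 0.688
grasp_force: 45.5
7.675 [499.3 270.2  28.7] yheading 94.7 F [ 0.2 -0.9 -1.7] 0.688 45.5
```

```bash
python3 -m inch '{"slide":[[0.08,0,-0.04],[0,0,-0.03],[0,0,0]],"turn":[[0,0,0],[0,0,0],[0,0,0]],"claw":[0.5,0.5,0.5]}' 
python3 -m inch '{"slide":[[0,0,-0.03],[0,0,0]],"turn":[[0,0,0],[0,0,0]],"claw":[0.5,0.5]}'
```

```text
time: 8.1
tool_pos: [501.4, 270.3, 27.1]
orientation: [0.0, -0.041, 0.999, 0.0]
contact_force: [-0.2, 0.7, -2.1]
gripper_width: 0.692
grasp_force: 45.5
time: 8.35
tool_pos: [501.4, 270.3, 26.4]
orientation: [0.0, -0.041, 0.999, 0.0]
contact_force: [0.1, -0.2, -1.0]
gripper_width: 0.688
grasp_force: 45.6
```

```bash
python3 -m inch '{"slide":[[0,0,-0.02],[0,0,0]],"turn":[[0,0,0],[0,0,0]],"claw":[0.5,0.5]}'
python3 -m inch '{"slide":[[0,0,0],[0,0,0],[0,0,0],[0,0,0],[0,0,0.4]],"turn":[[0,0,0],[0,0,0],[0,0,0],[0,0,0],[0,0,0]],"claw":[0.75,0.85,1,1,1]}'
python3 -m inch '{"slide":[[0,0,1],[0,0,1],[0,0,1],[0,0,1],[0,0,1]],"turn":[[0,0,0],[0,0,0],[0,0,0],[0,0,0],[0,0,0]],"claw":[1,1,1,1,1]}'
python3 w.py w4.png long,501.4,270.0,15,.082 shelf,501.2,270.4,0,0
```

```text
time: 8.6
tool_pos: [501.4, 270.3, 26.3]
orientation: [0.0, -0.041, 0.999, 0.0]
contact_force: [-0.9, -0.5, 1.7]
gripper_width: 0.692
grasp_force: 46.0
time: 9.22
tool_pos: [500.3, 269.9, 35.1]
orientation: [-0.001, -0.041, 0.999, -0.0]
contact_force: [-0.0, 0.4, 0.0]
gripper_width: 1.001
grasp_force: 0.0
time: 9.85
tool_pos: [501.4, 270.3, 162.6]
orientation: [0.001, -0.041, 0.999, 0.0]
contact_force: [0.4, -0.3, 0.7]
gripper_width: 0.995
grasp_force: 0.0
9.85 [501.4 270.3 162.6] yheading 94.7 F [ 0.4 -0.3  0.7] 0.995 0.0
```

View pics/w4.png

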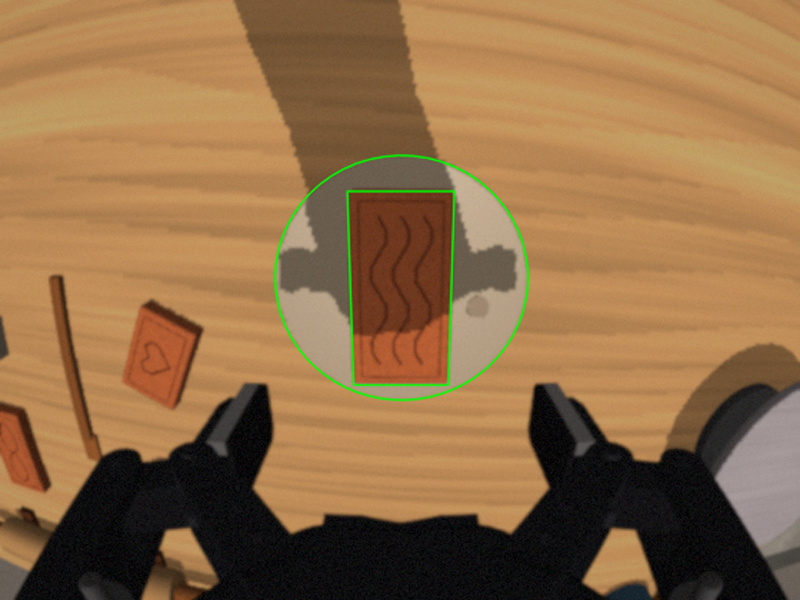

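Long plaque sits concentric with the shelf and its overlay (348–455, 191–384). Next, the ring.

```bash
python3 -m inch '{"slide":[[0.9,-0.8,0],[0.9,-0.8,0],[0.9,-0.8,0],[0.9,-0.8,0],[0.9,-0.8,0]],"turn":[[0,0,0],[0,0,0],[0,0,0],[0,0,0],[0,0,0]],"claw":[0.85,0.85,0.85,0.85,0.85]}' >/dev/null
python3 -m inch '{"slide":[[0.9,-0.8,0],[0.9,-0.9,0],[0.9,-0.9,0],[0.7,-0.75,-0.8],[0,0,0]],"turn":[[0,0,0],[0,0,0],[0,0,0],[0,0,0],[0,0,0]],"claw":[0.85,0.85,0.85,0.85,0.85]}' 
python3 w.py w5.png ring,699.9,86.1,0,0 mid,698.2,-106.3,0,.033
```

```text
time: 11.15
tool_pos: [698.4, 84.7, 137.8]
orientation: [-0.002, -0.039, 0.999, -0.0]
contact_force: [-0.9, 0.3, 0.5]
gripper_width: 0.851
grasp_force: 0.0
11.15 [698.4  84.7 137.8] yheading 94.5 F [-0.9  0.3  0.5] 0.851 0.0
```

View pics/w5.png

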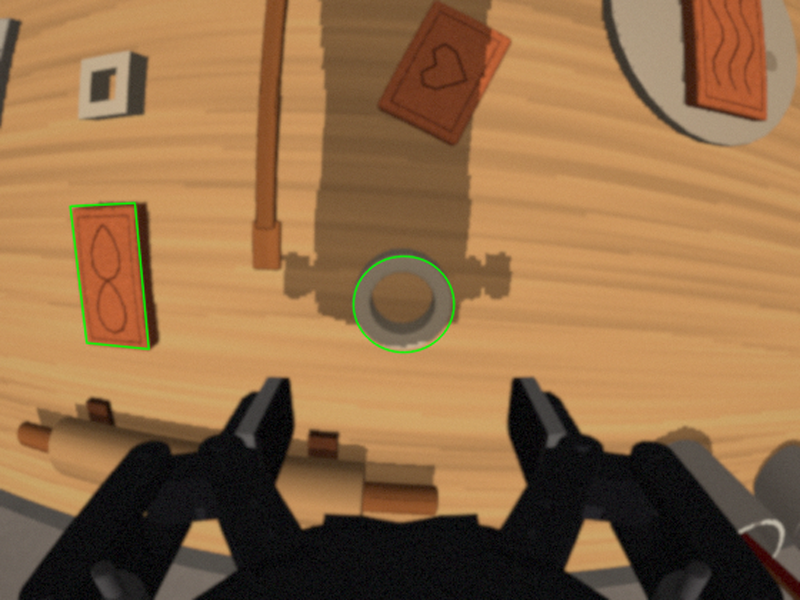

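Ring overlay fits (354–454, 256–352); the tool head at x≤281 is clear of the left finger. Descending.

```bash
python3 -m inch '{"slide":[[0.06,0.06,-1],[0,0,-1],[0,0,-1],[0,0,-1],[0,0,-0.4]],"turn":[[0,0,0],[0,0,0],[0,0,0],[0,0,0],[0,0,0]],"claw":[0.85,0.85,0.85,0.85,0.85]}' 40 
python3 -m inch '{"slide":[[0,0,-0.3],[0,0,-0.26],[0,0,0],[0,0,0]],"turn":[[0,0,0],[0,0,0],[0,0,0],[0,0,0]],"claw":[0.85,0.85,0.85,0.85]}' 
python3 w.py x.png
```

```text
time: 11.82
tool_pos: [698.7, 89.2, 29.6]
orientation: [-0.001, -0.041, 0.999, 0.0]
contact_force: [0.2, 1.0, -0.2]
gripper_width: 0.855
grasp_force: 0.0
time: 12.32
tool_pos: [700.8, 88.0, 17.6]
orientation: [0.001, -0.041, 0.999, 0.0]
contact_force: [-0.1, -0.4, -0.7]
gripper_width: 0.847
grasp_force: 0.0
12.325 [700.8  88.   17.6] yheading 94.7 F [-0.1 -0.4 -0.7] 0.847 0.0
```

```bash
python3 -m inch '{"slide":[[-0.03,-0.08,-0.14],[0,0,0],[0,0,0],[0,0,0],[0,0,0]],"turn":[[0,0,0],[0,0,0],[0,0,0],[0,0,0],[0,0,0]],"claw":[0.85,0.85,0.5,0.5,0.5]}' 30
python3 -m inch '{"slide":[[0,0,0],[0,0,0],[0,0,0]],"turn":[[0,0,0],[0,0,0],[0,0,0]],"claw":[0.5,0.5,0.5]}'
python3 -m inch '{"slide":[[0,0,0.3],[0,0,0.6],[0,0,1],[0,0,1],[0,0,0]],"turn":[[0,0,0],[0,0,0],[0,0,0],[0,0,0],[0,0,0]],"claw":[0.5,0.5,0.5,0.5,0.5]}' 
python3 w.py x.png
```

```text
time: 13.0
tool_pos: [699.8, 86.0, 13.5]
orientation: [0.0, -0.041, 0.999, -0.0]
contact_force: [0.4, 0.2, 0.5]
gripper_width: 0.636
grasp_force: 31.8
time: 13.38
tool_pos: [699.8, 86.0, 13.6]
orientation: [0.0, -0.041, 0.999, 0.0]
contact_force: [0.6, -0.0, 0.7]
gripper_width: 0.638
grasp_force: 31.8
time: 14.0
tool_pos: [702.1, 86.1, 90.3]
orientation: [0.004, -0.041, 0.999, -0.0]
contact_force: [0.6, 0.5, -0.4]
gripper_width: 0.637
grasp_force: 31.7
14.0 [702.1  86.1  90.3] yheading 94.7 F [ 0.6  0.5 -0.4] 0.637 31.7
```

```bash
python3 -m inch '{"slide":[[-0.5,0.46,0],[-0.9,0.84,0],[-0.9,0.84,0],[-0.9,0.84,0],[-0.9,0.84,0]],"turn":[[0,0,0],[0,0,0],[0,0,0],[0,0,0],[0,0,0]],"claw":[0.5,0.5,0.5,0.5,0.5]}' >/dev/null
python3 -m inch '{"slide":[[-0.9,0.84,0],[-0.9,0.84,0],[-0.9,0.84,0],[-0.9,0.84,0],[-0.24,0.18,0]],"turn":[[0,0,0],[0,0,0],[0,0,0],[0,0,0],[0,0,0]],"claw":[0.5,0.5,0.5,0.5,0.5]}'
python3 -m inch '{"slide":[[0,0,0],[0,0,-0.6],[0,0,-0.6],[0,0,-0.3],[0,0,0]],"turn":[[0,0,0],[0,0,0],[0,0,0],[0,0,0],[0,0,0]],"claw":[0.5,0.5,0.5,0.5,0.5]}'
```

```text
time: 15.3
tool_pos: [498.7, 270.7, 84.2]
orientation: [-0.002, -0.042, 0.999, -0.0]
contact_force: [0.1, -0.2, 0.1]
gripper_width: 0.635
grasp_force: 31.8
time: 15.92
tool_pos: [500.2, 269.3, 46.6]
orientation: [-0.001, -0.04, 0.999, -0.001]
contact_force: [0.8, -0.7, -1.1]
gripper_width: 0.637
grasp_force: 31.8
```

```bash
python3 -m inch '{"slide":[[0,0,0],[0,0,-0.03],[0,0,0]],"turn":[[0,0,0],[0,0,0],[0,0,0]],"claw":[0.5,0.5,0.5]}'
python3 -m inch '{"slide":[[0,0,-0.02],[0,0,0]],"turn":[[0,0,0],[0,0,0]],"claw":[0.5,0.5]}'
python3 -m inch '{"slide":[[0,0,-0.02],[0,0,0]],"turn":[[0,0,0],[0,0,0]],"claw":[0.5,0.5]}'
```

```text
time: 16.3
tool_pos: [501.4, 270.2, 48.1]
orientation: [0.0, -0.041, 0.999, 0.0]
contact_force: [-0.5, -1.0, -0.1]
gripper_width: 0.638
grasp_force: 31.8
time: 16.55
tool_pos: [501.0, 270.0, 47.1]
orientation: [0.0, -0.041, 0.999, 0.0]
contact_force: [1.3, -0.6, -1.0]
gripper_width: 0.64
grasp_force: 31.8
time: 16.8
tool_pos: [501.0, 270.0, 46.5]
orientation: [-0.0, -0.041, 0.999, -0.0]
contact_force: [-0.1, 0.2, -1.6]
gripper_width: 0.634
grasp_force: 31.8
```

```bash
python3 -m inch '{"slide":[[0,0,-0.04],[0,0,0]],"turn":[[0,0,0],[0,0,0]],"claw":[0.5,0.5]}'
python3 -m inch '{"slide":[[0,0,-0.02],[0,0,0]],"turn":[[0,0,0],[0,0,0]],"claw":[0.5,0.5]}'
python3 -m inch '{"slide":[[0,0,-0.02],[0,0,0]],"turn":[[0,0,0],[0,0,0]],"claw":[0.5,0.5]}'
```

```text
time: 17.05
tool_pos: [500.9, 269.9, 45.4]
orientation: [-0.0, -0.041, 0.999, -0.0]
contact_force: [0.0, -0.3, -0.5]
gripper_width: 0.641
grasp_force: 31.8
time: 17.3
tool_pos: [501.0, 270.0, 45.0]
orientation: [-0.0, -0.041, 0.999, -0.0]
contact_force: [0.2, -0.2, -0.5]
gripper_width: 0.635
grasp_force: 31.8
time: 17.55
tool_pos: [501.0, 270.0, 44.5]
orientation: [-0.0, -0.041, 0.999, -0.0]
contact_force: [-0.5, 0.4, -0.3]
gripper_width: 0.638
grasp_force: 31.8
```

```bash
python3 -m inch '{"slide":[[0,0,0],[0,0,0],[0,0,0],[0,0,0.4],[0,0,1]],"turn":[[0,0,0],[0,0,0],[0,0,0],[0,0,0],[0,0,0]],"claw":[0.7,0.8,0.9,0.9,0.9]}'
python3 -m inch '{"slide":[[0,0,1],[0,0,1],[0,0,1],[0,0,0.6],[0,0,0]],"turn":[[0,0,0],[0,0,0],[0,0,0],[0,0,0],[0,0,0]],"claw":[0.9,0.9,0.9,0.9,0.9]}'
python3 w.py w6.png long,501.4,270.0,15,.082 ring,501.2,270,31,0
```

```text
time: 18.18
tool_pos: [499.9, 269.5, 78.9]
orientation: [-0.002, -0.041, 0.999, -0.001]
contact_force: [0.3, -0.1, 0.1]
gripper_width: 0.9
grasp_force: 0.0
time: 18.8
tool_pos: [502.0, 270.4, 171.4]
orientation: [0.002, -0.041, 0.999, 0.001]
contact_force: [-0.3, 0.5, 0.5]
gripper_width: 0.9
grasp_force: 0.0
18.8 [502.  270.4 171.4] yheading 94.7 F [-0.3  0.5  0.5] 0.9 0.0
```

View pics/w6.png

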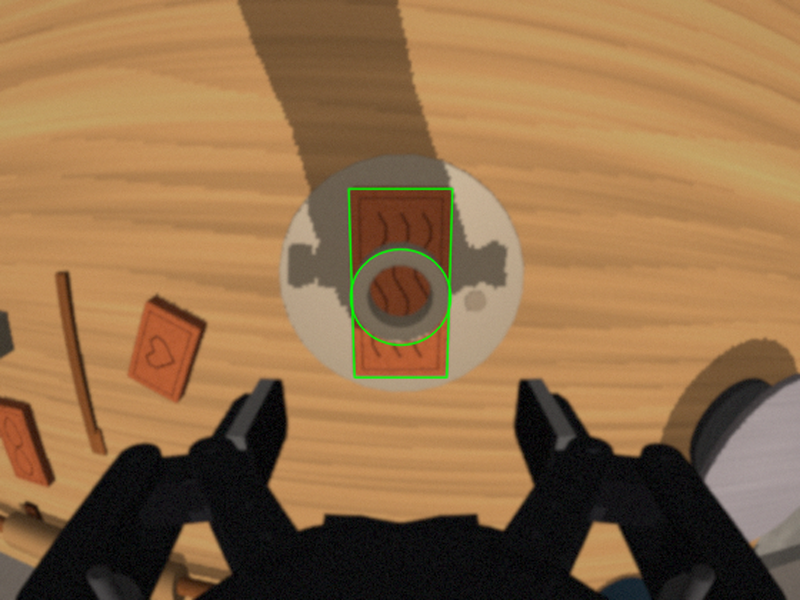

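The ring is concentric with its overlay on the plaque (350–450, 250–345). Next, the middle plaque.

```bash
python3 -m inch '{"slide":[[0.5,-0.95,0],[0.5,-0.95,0],[0.5,-0.95,0],[0.5,-0.95,0],[0.5,-0.95,0]],"turn":[[0,0,-0.14],[0,0,-0.14],[0,0,-0.14],[0,0,-0.14],[0,0,-0.14]],"claw":[1,1,1,1,1]}' >/dev/null
python3 -m inch '{"slide":[[0.5,-0.95,0],[0.5,-0.95,0],[0.5,-0.95,0],[0.5,-0.95,0],[0.5,-0.95,0]],"turn":[[0,0,0],[0,0,0],[0,0,0],[0,0,0],[0,0,0]],"claw":[1,1,1,1,1]}' >/dev/null
python3 -m inch '{"slide":[[0.5,-0.95,0],[0.5,-0.95,-0.5],[0.5,-0.95,-0.5],[0.5,-0.95,-0.5],[0.5,-0.95,-0.5]],"turn":[[0,0,0],[0,0,0],[0,0,0],[0,0,0],[0,0,0]],"claw":[1,1,1,1,1]}' >/dev/null
python3 -m inch '{"slide":[[0.36,-0.8,0],[0,0,0],[0,0,0]],"turn":[[0,0,0],[0,0,0],[0,0,0]],"claw":[1,1,1]}'
python3 w.py w7.png mid,698.2,-106.3,0,.033 square,577.2,-102.6,0,.03
```

```text
time: 21.1
tool_pos: [696.9, -105.6, 118.6]
orientation: [-0.001, -0.016, 1.0, 0.001]
contact_force: [0.3, 0.2, 0.5]
gripper_width: 0.997
grasp_force: 0.0
21.1 [ 696.9 -105.6  118.6] yheading 91.9 F [0.3 0.2 0.5] 0.997 0.0
```

View pics/w7.png

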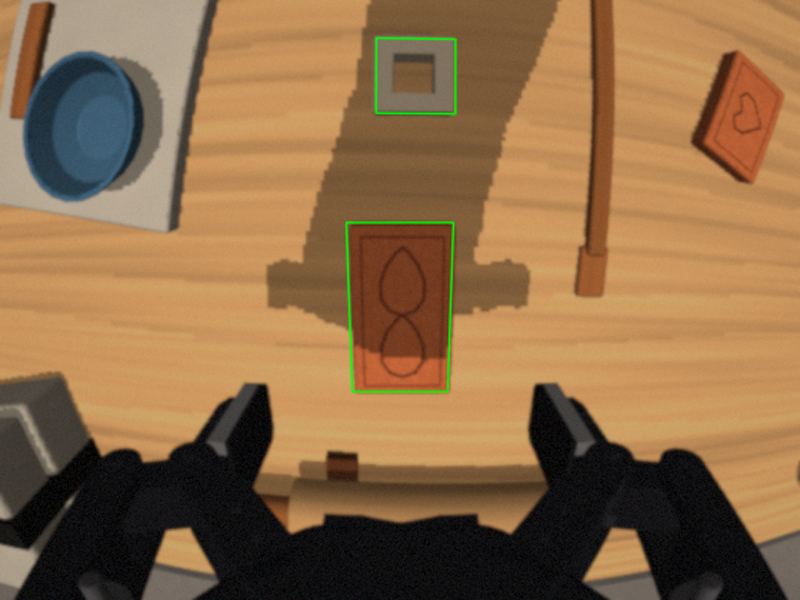

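The overlays fit the middle plaque (347–453, 222–392) and the square prop (376–455, 38–114). Descending.

```bash
python3 -m inch '{"slide":[[0.05,-0.03,-1],[0,0,-1],[0,0,-1],[0,0,-0.6],[0,0,0]],"turn":[[0,0,0],[0,0,0],[0,0,0],[0,0,0],[0,0,0]],"claw":[1,1,1,1,1]}' 40 >/dev/null
python3 -m inch '{"slide":[[0,0,0],[0,0,0]],"turn":[[0,0,0],[0,0,0]],"claw":[1,1]}'
```

```text
time: 22.02
tool_pos: [700.0, -107.2, 31.5]
orientation: [0.001, -0.016, 1.0, -0.0]
contact_force: [0.5, -0.3, 0.4]
gripper_width: 0.999
grasp_force: 0.0
```

```bash
python3 -m inch '{"slide":[[-0.05,0.03,-0.4],[0,0,-0.3],[0,0,0],[0,0,0]],"turn":[[0,0,0],[0,0,0],[0,0,0],[0,0,0]],"claw":[1,1,1,1]}' 40
python3 -m inch '{"slide":[[0,0,-0.04],[0,0,0],[0,0,0],[0,0,0],[0,0,0]],"turn":[[0,0,0],[0,0,0],[0,0,0],[0,0,0],[0,0,0]],"claw":[1,0.4,0.4,0.4,0.4]}'
python3 -m inch '{"slide":[[0,0,0],[0,0,0],[0,0,0],[0,0,0]],"turn":[[0,0,0],[0,0,0],[0,0,0],[0,0,0]],"claw":[0.4,0.4,0.4,0.4]}'
```

```text
time: 22.52
tool_pos: [697.3, -106.2, 11.7]
orientation: [-0.0, -0.016, 1.0, 0.0]
contact_force: [0.2, -0.8, 0.3]
gripper_width: 1.0
grasp_force: 0.0
time: 23.15
tool_pos: [697.9, -106.3, 11.6]
orientation: [0.001, -0.016, 1.0, -0.0]
contact_force: [0.3, -0.2, 2.0]
gripper_width: 0.626
grasp_force: 45.5
time: 23.65
tool_pos: [698.0, -106.3, 11.6]
orientation: [0.001, -0.016, 1.0, -0.0]
contact_force: [0.1, 0.2, 4.0]
gripper_width: 0.623
grasp_force: 45.7
```

Force is rising, so the tips may be at the table. I'll regrip 4 mm higher so they don't hang below the plaque over the ring.

```bash
python3 -m inch '{"slide":[[0,0,0],[0,0,0],[0,0,0.15],[0,0,0],[0,0,0]],"turn":[[0,0,0],[0,0,0],[0,0,0],[0,0,0],[0,0,0]],"claw":[0.8,0.8,0.8,0.8,0.4]}'
python3 -m inch '{"slide":[[0,0,0],[0,0,0],[0,0,0],[0,0,0],[0,0,0]],"turn":[[0,0,0],[0,0,0],[0,0,0],[0,0,0],[0,0,0]],"claw":[0.4,0.4,0.4,0.4,0.4]}'
python3 -m inch '{"slide":[[0,0,0.2],[0,0,0.4],[0,0,0.8],[0,0,1],[0,0,1]],"turn":[[0,0,0],[0,0,0],[0,0,0],[0,0,0],[0,0,0]],"claw":[0.4,0.4,0.4,0.4,0.4]}'
python3 -m inch '{"slide":[[0,0,0],[0,0,0]],"turn":[[0,0,0.35],[0,0,0.35]],"claw":[0.4,0.4]}'
```

```text
time: 24.28
tool_pos: [697.7, -106.4, 15.3]
orientation: [0.0, -0.016, 1.0, -0.0]
contact_force: [-1.8, 1.0, 0.6]
gripper_width: 0.621
grasp_force: 44.9
time: 24.9
tool_pos: [697.9, -106.3, 15.3]
orientation: [0.0, -0.016, 1.0, -0.0]
contact_force: [-0.1, -0.1, 2.4]
gripper_width: 0.618
grasp_force: 44.9
time: 25.52
tool_pos: [697.9, -106.3, 102.1]
orientation: [0.001, -0.016, 1.0, -0.0]
contact_force: [-0.0, -0.2, -1.3]
gripper_width: 0.62
grasp_force: 44.5
time: 25.78
tool_pos: [697.4, -106.2, 99.7]
orientation: [-0.0, -0.041, 0.999, -0.0]
contact_force: [-0.0, 0.9, -2.6]
gripper_width: 0.619
grasp_force: 44.5
```

```bash
python3 -m inch '{"slide":[[-0.26,0.5,0],[-0.49,0.95,0],[-0.49,0.95,0],[-0.49,0.95,0],[-0.49,0.95,0]],"turn":[[0,0,0],[0,0,0],[0,0,0],[0,0,0],[0,0,0]],"claw":[0.4,0.4,0.4,0.4,0.4]}' >/dev/null
python3 -m inch '{"slide":[[-0.49,0.95,0],[-0.49,0.95,0],[-0.49,0.95,0],[-0.49,0.95,0],[-0.49,0.95,0]],"turn":[[0,0,0],[0,0,0],[0,0,0],[0,0,0],[0,0,0]],"claw":[0.4,0.4,0.4,0.4,0.4]}' >/dev/null
python3 -m inch '{"slide":[[-0.49,0.95,0],[-0.49,0.95,0],[-0.49,0.95,0],[-0.49,0.95,0],[-0.49,0.95,0]],"turn":[[0,0,0],[0,0,0],[0,0,0],[0,0,0],[0,0,0]],"claw":[0.4,0.4,0.4,0.4,0.4]}' >/dev/null
python3 -m inch '{"slide":[[-0.49,0.95,0],[-0.27,0.3,0],[0,0,0],[0,0,0],[0,0,0]],"turn":[[0,0,0],[0,0,0],[0,0,0],[0,0,0],[0,0,0]],"claw":[0.4,0.4,0.4,0.4,0.4]}'
python3 -m inch '{"slide":[[0,0,-0.3],[0,0,-0.5],[0,0,-0.3],[0,0,0],[0,0,0]],"turn":[[0,0,0],[0,0,0],[0,0,0],[0,0,0],[0,0,0]],"claw":[0.4,0.4,0.4,0.4,0.4]}'
```

```text
time: 28.28
tool_pos: [501.0, 269.2, 99.8]
orientation: [0.0, -0.04, 0.999, -0.0]
contact_force: [0.1, 0.6, -1.3]
gripper_width: 0.619
grasp_force: 44.4
time: 28.9
tool_pos: [500.6, 270.1, 72.3]
orientation: [0.0, -0.041, 0.999, 0.0]
contact_force: [0.0, 0.2, -1.2]
gripper_width: 0.619
grasp_force: 44.4
```

```bash
python3 -m inch '{"slide":[[0,0,-0.06],[0,0,-0.04],[0,0,0]],"turn":[[0,0,0],[0,0,0],[0,0,0]],"claw":[0.4,0.4,0.4]}'
python3 -m inch '{"slide":[[0,0,-0.03],[0,0,0]],"turn":[[0,0,0],[0,0,0]],"claw":[0.4,0.4]}'
python3 -m inch '{"slide":[[0,0,-0.02],[0,0,0]],"turn":[[0,0,0],[0,0,0]],"claw":[0.4,0.4]}'
```

```text
time: 29.28
tool_pos: [500.6, 270.0, 69.9]
orientation: [0.0, -0.041, 0.999, 0.0]
contact_force: [0.1, 0.6, -0.6]
gripper_width: 0.619
grasp_force: 44.4
time: 29.52
tool_pos: [500.5, 270.0, 69.0]
orientation: [-0.0, -0.041, 0.999, -0.0]
contact_force: [-0.1, -0.1, -2.0]
gripper_width: 0.62
grasp_force: 44.4
time: 29.78
tool_pos: [500.5, 270.0, 68.5]
orientation: [-0.0, -0.041, 0.999, -0.0]
contact_force: [-0.9, -0.5, -2.1]
gripper_width: 0.618
grasp_force: 44.4
```

```bash
python3 -m inch '{"slide":[[0,0,-0.02],[0,0,0]],"turn":[[0,0,0],[0,0,0]],"claw":[0.4,0.4]}'
python3 -m inch '{"slide":[[0,0,-0.02],[0,0,0]],"turn":[[0,0,0],[0,0,0]],"claw":[0.4,0.4]}'
```

```text
time: 30.02
tool_pos: [500.6, 270.0, 68.2]
orientation: [0.0, -0.041, 0.999, 0.0]
contact_force: [0.3, -0.9, -1.0]
gripper_width: 0.62
grasp_force: 44.5
time: 30.28
tool_pos: [500.6, 270.0, 68.2]
orientation: [0.0, -0.041, 0.999, 0.0]
contact_force: [-1.5, -1.1, 3.2]
gripper_width: 0.617
grasp_force: 44.9
```

Contact. Releasing.

```bash
python3 -m inch '{"slide":[[0,0,0],[0,0,0],[0,0,0],[0,0,0.2],[0,0,0.6]],"turn":[[0,0,0],[0,0,0],[0,0,0],[0,0,0],[0,0,0]],"claw":[0.7,0.8,0.9,0.9,0.9]}'
python3 -m inch '{"slide":[[0,0,1],[0,0,1],[0,0,1],[0,0,0.6],[0,0,0]],"turn":[[0,0,0],[0,0,0],[0,0,0],[0,0,0],[0,0,0]],"claw":[0.9,0.9,0.9,0.9,0.9]}'
python3 w.py w8.png long,501.4,270.0,15,.082 mid,500.9,270,53,.082
```

```text
time: 30.9
tool_pos: [499.8, 269.7, 87.3]
orientation: [-0.001, -0.041, 0.999, -0.0]
contact_force: [0.2, 0.4, -0.7]
gripper_width: 0.897
grasp_force: 0.0
time: 31.52
tool_pos: [501.6, 270.4, 179.7]
orientation: [0.002, -0.041, 0.999, 0.001]
contact_force: [0.5, 0.7, -0.1]
gripper_width: 0.9
grasp_force: 0.0
31.525 [501.6 270.4 179.7] yheading 94.7 F [ 0.5  0.7 -0.1] 0.9 0.0
```

View pics/w8.png

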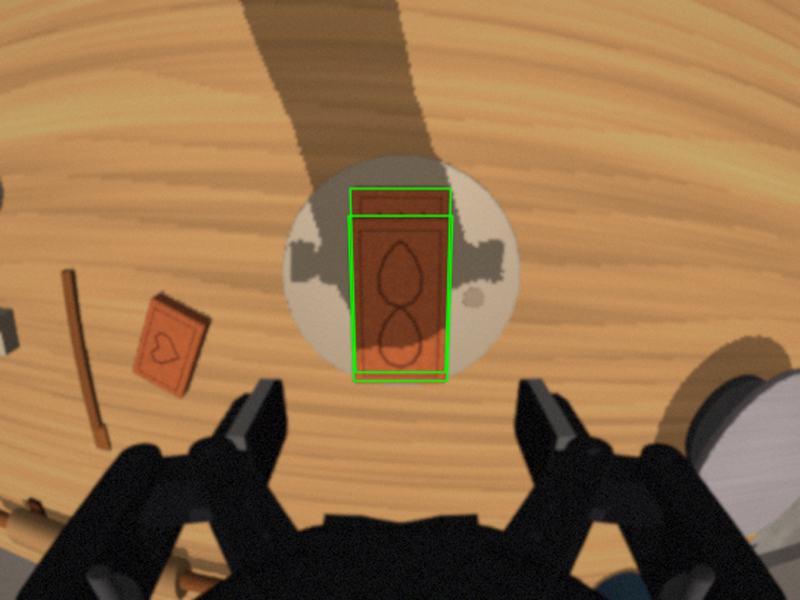

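Middle plaque is centred and parallel (349–451, 215–373). Next, the square prop.

```bash
python3 -m inch '{"slide":[[0.2,-0.94,0],[0.2,-0.94,0],[0.2,-0.94,0],[0.2,-0.94,0],[0.2,-0.94,0]],"turn":[[0,0,-0.15],[0,0,-0.15],[0,0,-0.15],[0,0,-0.15],[0,0,-0.15]],"claw":[0.75,0.75,0.75,0.75,0.75]}' >/dev/null
python3 -m inch '{"slide":[[0.2,-0.94,0],[0.2,-0.94,0],[0.2,-0.94,0],[0.2,-0.94,0],[0.2,-0.94,0]],"turn":[[0,0,0],[0,0,0],[0,0,0],[0,0,0],[0,0,0]],"claw":[0.75,0.75,0.75,0.75,0.75]}' >/dev/null
python3 -m inch '{"slide":[[0.2,-0.94,0],[0.2,-0.94,0],[0.2,-0.94,-0.8],[0.2,-0.94,-0.8],[0.2,-0.94,-0.8]],"turn":[[0,0,0],[0,0,0],[0,0,0],[0,0,0],[0,0,0]],"claw":[0.75,0.75,0.75,0.75,0.75]}' >/dev/null
python3 -m inch '{"slide":[[0.06,-0.8,-0.5],[0,0,-1],[0,0,-1],[0,0,0],[0,0,0]],"turn":[[0,0,0],[0,0,0],[0,0,0],[0,0,0],[0,0,0]],"claw":[0.75,0.75,0.75,0.75,0.75]}'
python3 w.py w9.png square,577.2,-102.6,0,.03
```

```text
time: 34.08
tool_pos: [577.2, -102.6, 55.6]
orientation: [0.0, -0.015, 1.0, -0.0]
contact_force: [0.4, -0.2, 0.3]
gripper_width: 0.752
grasp_force: 0.0
34.075 [ 577.2 -102.6   55.6] yheading 91.7 F [ 0.4 -0.2  0.3] 0.752 0.0
```

View pics/w9.png

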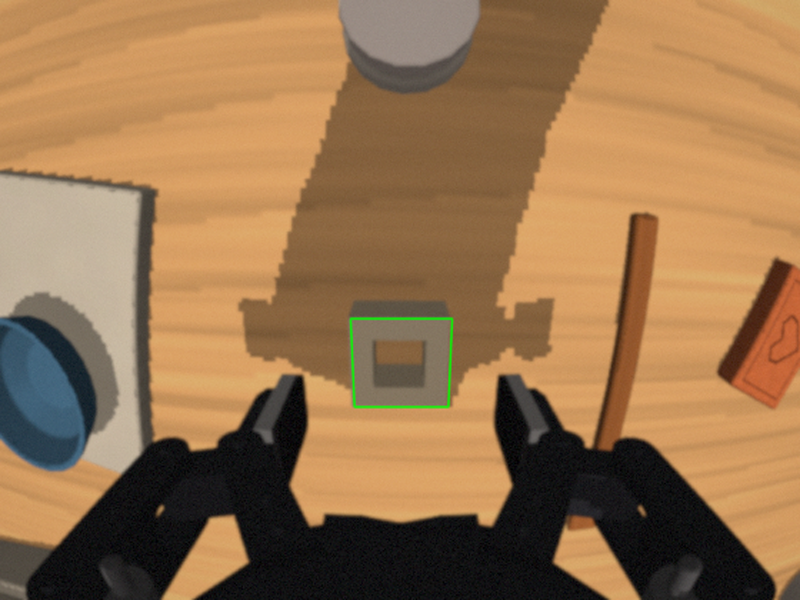

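The overlay matches the square prop (351–452, 318–407). Grip it.

```bash
python3 -m inch '{"slide":[[0,0,-0.8],[0,0,-0.5],[0,0,-0.2],[0,0,0],[0,0,0]],"turn":[[0,0,0],[0,0,0],[0,0,0],[0,0,0],[0,0,0]],"claw":[0.75,0.75,0.75,0.75,0.75]}' 30
python3 -m inch '{"slide":[[0,0,0],[0,0,0],[0,0,0],[0,0,0],[0,0,0]],"turn":[[0,0,0],[0,0,0],[0,0,0],[0,0,0],[0,0,0]],"claw":[0.25,0.25,0.25,0.25,0.25]}'
python3 -m inch '{"slide":[[0,0,0],[0,0,0],[0,0,0]],"turn":[[0,0,0],[0,0,0],[0,0,0]],"claw":[0.25,0.25,0.25]}'
```

```text
time: 34.75
tool_pos: [577.6, -102.6, 18.3]
orientation: [0.001, -0.015, 1.0, -0.0]
contact_force: [0.1, 0.7, 0.4]
gripper_width: 0.749
grasp_force: 0.0
time: 35.38
tool_pos: [577.7, -102.7, 18.3]
orientation: [0.001, -0.014, 1.0, -0.0]
contact_force: [0.3, 0.0, 4.5]
gripper_width: 0.435
grasp_force: 32.1
time: 35.75
tool_pos: [577.7, -102.7, 18.3]
orientation: [0.001, -0.014, 1.0, -0.0]
contact_force: [0.1, -0.3, 6.0]
gripper_width: 0.438
grasp_force: 32.2
```

```bash
python3 -m inch '{"slide":[[0,0,0.3],[0,0,0.8],[0,0,1],[0,0,1],[0,0,1]],"turn":[[0,0,0],[0,0,0],[0,0,0],[0,0,0],[0,0,0]],"claw":[0.25,0.25,0.25,0.25,0.25]}'
python3 -m inch '{"slide":[[-0.1,0.5,0],[-0.2,0.95,0],[-0.2,0.95,0],[-0.2,0.95,0],[-0.2,0.95,0]],"turn":[[0,0,0.15],[0,0,0.15],[0,0,0.15],[0,0,0.15],[0,0,0.15]],"claw":[0.25,0.25,0.25,0.25,0.25]}' >/dev/null
python3 -m inch '{"slide":[[-0.2,0.95,0],[-0.2,0.95,0],[-0.2,0.95,0],[-0.2,0.95,0],[-0.2,0.95,0]],"turn":[[0,0,0],[0,0,0],[0,0,0],[0,0,0],[0,0,0]],"claw":[0.25,0.25,0.25,0.25,0.25]}' >/dev/null
python3 -m inch '{"slide":[[-0.2,0.95,0],[-0.2,0.95,0],[-0.2,0.95,0],[-0.2,0.95,0],[-0.2,0.95,0]],"turn":[[0,0,0],[0,0,0],[0,0,0],[0,0,0],[0,0,0]],"claw":[0.25,0.25,0.25,0.25,0.25]}' >/dev/null
python3 -m inch '{"slide":[[-0.16,0.95,0],[0,0.16,0],[0,0,0],[0,0,0],[0,0,0]],"turn":[[0,0,0],[0,0,0],[0,0,0],[0,0,0],[0,0,0]],"claw":[0.25,0.25,0.25,0.25,0.25]}'
python3 -m inch '{"slide":[[0,0,-0.3],[0,0,-0.5],[0,0,-0.2],[0,0,0],[0,0,0]],"turn":[[0,0,0],[0,0,0],[0,0,0],[0,0,0],[0,0,0]],"claw":[0.25,0.25,0.25,0.25,0.25]}'
```

```text
time: 36.38
tool_pos: [576.0, -102.1, 119.7]
orientation: [-0.001, -0.015, 1.0, 0.0]
contact_force: [-0.3, -0.3, -0.8]
gripper_width: 0.436
grasp_force: 31.7
time: 38.88
tool_pos: [500.7, 269.5, 120.0]
orientation: [-0.0, -0.04, 0.999, -0.0]
contact_force: [0.4, -0.8, -0.1]
gripper_width: 0.44
grasp_force: 31.6
time: 39.5
tool_pos: [500.6, 270.3, 95.2]
orientation: [0.0, -0.041, 0.999, 0.0]
contact_force: [-0.4, -0.2, -1.7]
gripper_width: 0.437
grasp_force: 31.6
```

```bash
python3 -m inch '{"slide":[[0.02,0,-0.15],[0,0,-0.1],[0,0,0]],"turn":[[0,0,0],[0,0,0],[0,0,0]],"claw":[0.25,0.25,0.25]}'
python3 -m inch '{"slide":[[0,0,-0.04],[0,0,0]],"turn":[[0,0,0],[0,0,0]],"claw":[0.25,0.25]}'
python3 -m inch '{"slide":[[0,0,-0.02],[0,0,0]],"turn":[[0,0,0],[0,0,0]],"claw":[0.25,0.25]}'
```

```text
time: 39.88
tool_pos: [500.8, 270.2, 88.5]
orientation: [-0.0, -0.041, 0.999, -0.0]
contact_force: [0.3, -0.4, 0.0]
gripper_width: 0.436
grasp_force: 31.6
time: 40.12
tool_pos: [501.0, 270.3, 87.8]
orientation: [-0.0, -0.041, 0.999, -0.0]
contact_force: [0.2, 0.4, 0.2]
gripper_width: 0.44
grasp_force: 31.6
time: 40.38
tool_pos: [501.1, 270.2, 87.4]
orientation: [0.0, -0.041, 0.999, 0.0]
contact_force: [-0.6, -0.7, -0.3]
gripper_width: 0.437
grasp_force: 31.7
```

```bash
python3 -m inch '{"slide":[[0,0,-0.02],[0,0,0]],"turn":[[0,0,0],[0,0,0]],"claw":[0.25,0.25]}'
python3 -m inch '{"slide":[[0,0,0],[0,0,0],[0,0,0],[0,0,0],[0,0,0.5]],"turn":[[0,0,0],[0,0,0],[0,0,0],[0,0,0],[0,0,0]],"claw":[0.48,0.55,0.65,0.75,0.75]}'
python3 -m inch '{"slide":[[0,0,1],[0,0,1],[0,0,1],[0,0,0.6],[0,0,0]],"turn":[[0,0,0],[0,0,0],[0,0,0],[0,0,0],[0,0,0]],"claw":[0.9,0.9,0.9,0.9,0.9]}'
python3 w.py w10.png mid,500.9,270,53,.082 square,500.8,270.2,69,.082 short,569.7,98.6,0,-.379
```

```text
time: 40.62
tool_pos: [501.1, 270.3, 87.3]
orientation: [0.0, -0.041, 0.999, 0.0]
contact_force: [-0.5, -0.5, 1.9]
gripper_width: 0.437
grasp_force: 31.9
time: 41.25
tool_pos: [500.0, 269.8, 98.4]
orientation: [-0.001, -0.041, 0.999, -0.0]
contact_force: [-0.0, 0.2, 0.3]
gripper_width: 0.749
grasp_force: 0.0
time: 41.88
tool_pos: [502.0, 270.7, 191.3]
orientation: [0.002, -0.041, 0.999, 0.001]
contact_force: [0.3, 0.0, -0.5]
gripper_width: 0.901
grasp_force: 0.0
41.875 [502.  270.7 191.3] yheading 94.7 F [ 0.3  0.  -0.5] 0.901 0.0
```

View pics/w10.png

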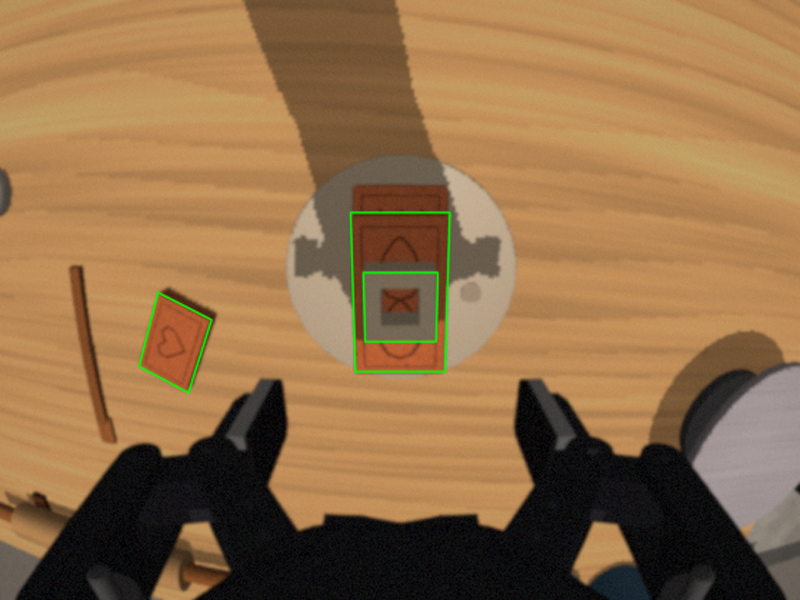

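Square prop is centred on the middle plaque (363–438, 272–342). Next, the short plaque.

```bash
python3 -m inch '{"slide":[[0.34,-0.86,0],[0.34,-0.86,0],[0.34,-0.86,0],[0.34,-0.86,0],[0.34,-0.86,0]],"turn":[[0,0,-0.83],[0,0,-0.83],[0,0,-0.83],[0,0,-0.83],[0,0,-0.83]],"claw":[0.85,0.85,0.85,0.85,0.85]}' >/dev/null
python3 -m inch '{"slide":[[0.34,-0.86,-0.8],[0.34,-0.86,-0.8],[0.36,-0.84,-1],[0,0,-1],[0,0,-1]],"turn":[[0,0,-0.83],[0,0,-0.83],[0,0,-0.8],[0,0,0],[0,0,0]],"claw":[0.85,0.85,0.85,0.85,0.85]}' >/dev/null
python3 -m inch '{"slide":[[0,0,0],[0,0,0]],"turn":[[0,0,0],[0,0,0]],"claw":[0.85,0.85]}'
python3 w.py w11.png short,569.7,98.6,0,-.379
```

```text
time: 43.42
tool_pos: [569.4, 98.8, 74.3]
orientation: [-0.0, 0.189, 0.982, -0.0]
contact_force: [0.8, -0.0, 0.3]
gripper_width: 0.854
grasp_force: 0.0
43.425 [569.4  98.8  74.3] yheading 68.2 F [ 0.8 -0.   0.3] 0.854 0.0
```

View pics/w11.png

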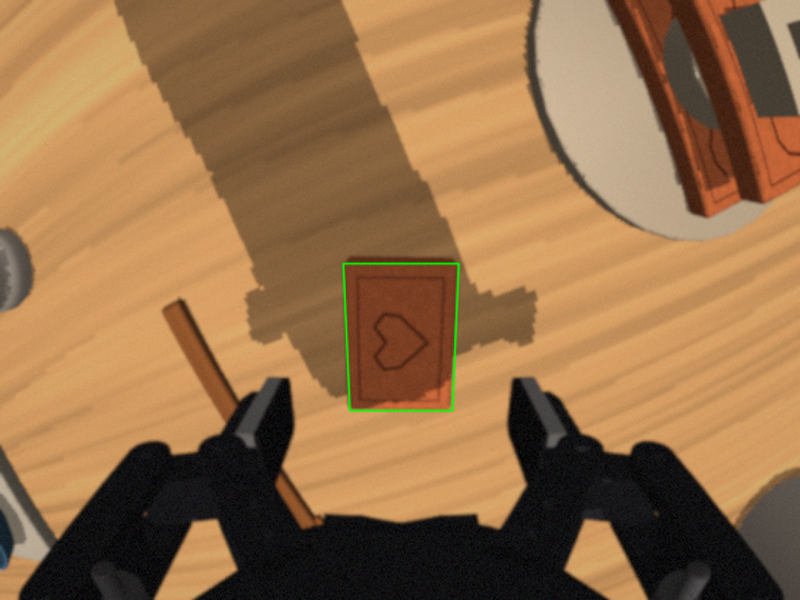

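The overlay fits the short plaque (344–459, 264–411), and the tool is clear of the finger by my geometry (~30 mm). Descend and grip.

```bash
python3 -m inch '{"slide":[[0,0,-0.9],[0,0,-0.9],[0,0,-0.4],[0,0,-0.12],[0,0,0]],"turn":[[0,0,0],[0,0,0],[0,0,0],[0,0,0],[0,0,0]],"claw":[0.85,0.85,0.85,0.85,0.85]}' 40
python3 -m inch '{"slide":[[0,0,0],[0,0,0],[0,0,0],[0,0,0],[0,0,0]],"turn":[[0,0,0],[0,0,0],[0,0,0],[0,0,0],[0,0,0]],"claw":[0.35,0.35,0.35,0.35,0.35]}'
python3 -m inch '{"slide":[[0,0,0],[0,0,0],[0,0,0]],"turn":[[0,0,0],[0,0,0],[0,0,0]],"claw":[0.35,0.35,0.35]}'
```

```text
time: 44.1
tool_pos: [570.2, 98.8, 17.3]
orientation: [0.001, 0.189, 0.982, 0.0]
contact_force: [0.8, 0.2, 0.3]
gripper_width: 0.854
grasp_force: 0.0
time: 44.72
tool_pos: [570.7, 98.8, 17.7]
orientation: [0.001, 0.189, 0.982, 0.0]
contact_force: [-0.8, -0.7, 5.3]
gripper_width: 0.548
grasp_force: 43.4
time: 45.1
tool_pos: [570.7, 98.8, 17.7]
orientation: [0.001, 0.189, 0.982, 0.0]
contact_force: [-0.2, 0.1, 5.4]
gripper_width: 0.555
grasp_force: 43.4
```

```bash
python3 -m inch '{"slide":[[0,0,0.3],[0,0,0.8],[0,0,1],[0,0,1],[0,0,1]],"turn":[[0,0,0],[0,0,0],[0,0,0],[0,0,0],[0,0,0]],"claw":[0.35,0.35,0.35,0.35,0.35]}'
python3 -m inch '{"slide":[[0,0,1],[-0.2,0.4,0],[-0.34,0.86,0],[-0.34,0.86,0],[-0.34,0.86,0]],"turn":[[0,0,0],[0,0,0.6],[0,0,0.8],[0,0,0.8],[0,0,0.8]],"claw":[0.35,0.35,0.35,0.35,0.35]}' >/dev/null
python3 -m inch '{"slide":[[-0.34,0.86,0],[-0.34,0.86,0],[-0.34,0.86,0],[-0.34,0.86,0],[-0.18,0.44,0]],"turn":[[0,0,0.8],[0,0,0.8],[0,0,0.8],[0,0,0.8],[0,0,0.42]],"claw":[0.35,0.35,0.35,0.35,0.35]}' >/dev/null
python3 -m inch '{"slide":[[0,0,0],[0,0,0],[0,0,-0.4],[0,0,0],[0,0,0]],"turn":[[0,0,0],[0,0,0],[0,0,0],[0,0,0],[0,0,0]],"claw":[0.35,0.35,0.35,0.35,0.35]}'
python3 w.py x.png
```

```text
time: 45.72
tool_pos: [568.6, 98.7, 118.7]
orientation: [-0.001, 0.189, 0.982, -0.0]
contact_force: [0.1, -0.9, -1.0]
gripper_width: 0.547
grasp_force: 42.7
time: 47.6
tool_pos: [500.5, 269.8, 133.4]
orientation: [-0.0, -0.041, 0.999, -0.0]
contact_force: [0.2, -0.6, -1.4]
gripper_width: 0.548
grasp_force: 42.7
47.6 [500.5 269.8 133.4] yheading 94.7 F [ 0.2 -0.6 -1.4] 0.548 42.7
```

Down 24.7 mm to go; nudge x by +1.

```bash
python3 -m inch '{"slide":[[0.04,0.02,-0.4],[0,0,-0.3],[0,0,-0.15],[0,0,0],[0,0,0]],"turn":[[0,0,0],[0,0,0],[0,0,0],[0,0,0],[0,0,0]],"claw":[0.35,0.35,0.35,0.35,0.35]}'
python3 -m inch '{"slide":[[0,0,-0.04],[0,0,0]],"turn":[[0,0,0],[0,0,0]],"claw":[0.35,0.35]}'
python3 -m inch '{"slide":[[0,0,-0.02],[0,0,0]],"turn":[[0,0,0],[0,0,0]],"claw":[0.35,0.35]}'
```

```text
time: 48.28
tool_pos: [501.6, 270.8, 112.8]
orientation: [0.0, -0.041, 0.999, 0.0]
contact_force: [0.1, 0.3, -1.6]
gripper_width: 0.546
grasp_force: 42.7
time: 48.52
tool_pos: [501.6, 270.8, 111.7]
orientation: [0.0, -0.041, 0.999, 0.0]
contact_force: [-0.3, -0.4, 0.0]
gripper_width: 0.548
grasp_force: 42.7
time: 48.78
tool_pos: [501.5, 270.8, 111.0]
orientation: [-0.0, -0.041, 0.999, -0.0]
contact_force: [0.9, 0.1, -1.3]
gripper_width: 0.547
grasp_force: 42.7
```

```bash
python3 -m inch '{"slide":[[0,0,-0.04],[0,0,0],[0,0,-0.02],[0,0,0]],"turn":[[0,0,0],[0,0,0],[0,0,0],[0,0,0]],"claw":[0.35,0.35,0.35,0.35]}'
python3 -m inch '{"slide":[[0,0,-0.02],[0,0,0]],"turn":[[0,0,0],[0,0,0]],"claw":[0.35,0.35]}'
python3 -m inch '{"slide":[[0,0,-0.02],[0,0,0]],"turn":[[0,0,0],[0,0,0]],"claw":[0.35,0.35]}'
```

```text
time: 49.28
tool_pos: [501.5, 270.7, 109.5]
orientation: [-0.0, -0.041, 0.999, -0.0]
contact_force: [-0.1, -0.6, -0.7]
gripper_width: 0.549
grasp_force: 42.7
time: 49.52
tool_pos: [501.5, 270.7, 109.0]
orientation: [-0.0, -0.041, 0.999, -0.0]
contact_force: [0.7, -0.6, -1.5]
gripper_width: 0.545
grasp_force: 42.7
time: 49.78
tool_pos: [501.6, 270.8, 108.7]
orientation: [0.0, -0.041, 0.999, 0.0]
contact_force: [-0.4, -0.1, -1.1]
gripper_width: 0.546
grasp_force: 42.8
```

```bash
python3 -m inch '{"slide":[[0,0,-0.02],[0,0,0]],"turn":[[0,0,0],[0,0,0]],"claw":[0.35,0.35]}'
python3 -m inch '{"slide":[[0,0,0],[0,0,0],[0,0,0],[0,0,0],[0,0,0.4]],"turn":[[0,0,0],[0,0,0],[0,0,0],[0,0,0],[0,0,0]],"claw":[0.6,0.7,0.8,0.9,0.9]}'
python3 -m inch '{"slide":[[0,0,1],[0,0,1],[0,0,1],[0,0,0.6],[0,0,0]],"turn":[[0,0,0],[0,0,0],[0,0,0],[0,0,0],[0,0,0]],"claw":[0.9,0.9,0.9,0.9,0.9]}'
python3 w.py w12.png short,501,270.4,91,.082 mid,500.9,270,53,.082
python3 - <<'E'
from h import *
a=cv2.cvtColor(capture("scene"),cv2.COLOR_RGB2BGR)[150:350,120:500]
cv2.imwrite("pics/fin.png",np.vstack([cv2.resize(cv2.imread("pics/w12.png")[100:420,200:600],(570,300)),cv2.resize(a,(570,300))]))
E
```

```text
time: 50.02
tool_pos: [501.6, 270.8, 108.7]
orientation: [0.0, -0.041, 0.999, 0.0]
contact_force: [-1.6, -1.4, 3.2]
gripper_width: 0.546
grasp_force: 43.1
time: 50.65
tool_pos: [500.7, 270.4, 117.3]
orientation: [-0.001, -0.041, 0.999, -0.0]
contact_force: [-0.2, -0.7, -0.5]
gripper_width: 0.902
grasp_force: 0.0
time: 51.28
tool_pos: [502.4, 271.1, 209.9]
orientation: [0.002, -0.041, 0.999, 0.001]
contact_force: [1.0, -0.5, 0.3]
gripper_width: 0.899
grasp_force: 0.0
51.275 [502.4 271.1 209.9] yheading 94.7 F [ 1.  -0.5  0.3] 0.899 0.0
```

View pics/fin.png

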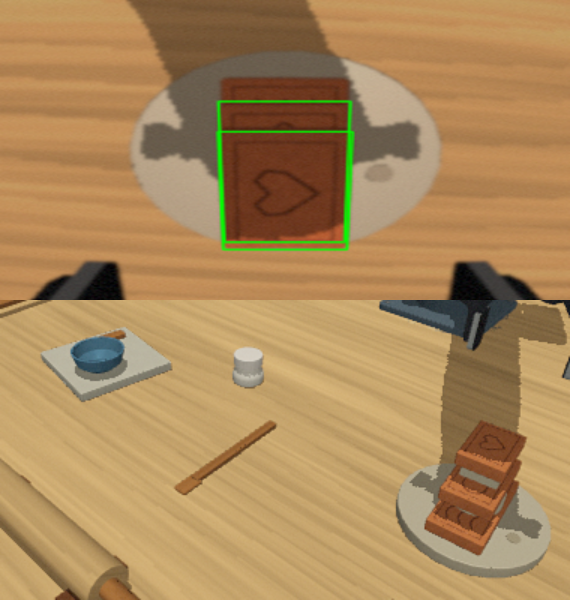

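The full stack stands level and aligned, with the short plaque on its overlay at (218–352, 131–242). The jar and tool are untouched and the gripper is clear, so I'm handing in.

```bash
python3 -c "
from station import *
print(sign_off())"
```

```text
the job is handed in; nothing more can be done
None
```

I built the five-piece stack on the kiln shelf, each piece centred to within about 2 mm by my camera overlays, left the jar and the tool where they were, and handed the job in at about 51 s; the hand-in returned no verdict.

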